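# Scoop the drained grinding balls into the tub

## Task

The rinsed ceramic grinding balls have drained in the sloping steel trough. Take the hand scoop, scoop the balls up with it and tip them, from just above its mouth, into the open white tub until all five lie in the tub; do not touch a ball with the fingers, spill one on the bench, or upset or shift the tub or the bottles and cups. Then lay the scoop down flat on the bench, right way up, and let go.

Things in the scene. Friction and masses are not known exactly. Their poses are not given: they have to be found in the camera images.
- scoop_grip (a point): hand scoop: centre of the black handle's grip. The handle is a flat-sided bar 14 mm wide (along y), 18 mm deep, 100 mm long, rising rearward at 30 deg; this point is 57.4 mm above the plane of the pan's flat underside. Axes: x forward to the open lip, parallel to the pan's floor; y left; z up out of the pan. Starts lying flat on the bench, z up; scoop 185 mm long, about 120 g
- scoop_lip (a point): the same scoop: middle of its straight front lip, on the underside; 135 mm ahead of scoop_grip along x and 57.4 mm below it, same axes. The steel pan behind it is 80 mm long, 62 mm wide outside, 2 mm sheet; the middle 28 mm of its floor is flat, the sides fold up at 30 deg to 9 mm high, then steeper raked walls rise to a 32 mm rear wall; the front is open
- trough_low (a point): steel drain trough, fixed on a rod stand: middle of the inside corner where floor meets low end wall, 22 mm above the bench. z is straight up, x level from the high open end to the low end. The trough is 74 mm wide inside; the flat middle 35 mm of its floor, sides folded up at 30 deg, rises at 25 deg towards -x, 150 mm along the slope. The 78 mm end wall is square to the floor, so leans 25 deg outward. Walls 3 mm thick
- trough_high (a point): the same trough: middle of the floor's upper edge at the high end, 85 mm above the bench; this end is open, with no wall across it. Same axes as trough_low. The side walls are 78 mm high at the low end and taper to 24 mm here
- tub_mouth (a point): open round white tub, loose, upright, 84 mm high: centre of its mouth. Outer diameter 136 mm at the rim; the inside is about 125 mm across at the mouth and 108 mm at the flat floor 4 mm above the bench; z up
- ball_0: one of five equal smooth white ceramic balls, 20 mm in diameter, 16 g, that roll easily; the origin is its centre. At the start they lie together against the trough's low end wall
- ball_1: one of five equal smooth white ceramic balls, 20 mm in diameter, 16 g, that roll easily; the origin is its centre. At the start they lie together against the trough's low end wall
- ball_2: one of five equal smooth white ceramic balls, 20 mm in diameter, 16 g, that roll easily; the origin is its centre. At the start they lie together against the trough's low end wall
- ball_3: one of five equal smooth white ceramic balls, 20 mm in diameter, 16 g, that roll easily; the origin is its centre. At the start they lie together against the trough's low end wall
- ball_4: one of five equal smooth white ceramic balls, 20 mm in diameter, 16 g, that roll easily; the origin is its centre. At the start they lie together against the trough's low end wall
- cup_3: bystander: specimen cup with screw lid, 57 mm across, 60 mm high, loose; origin at the centre of its underside
- cup_4: bystander: second specimen cup with screw lid, 57 mm across, 60 mm high, loose; origin at the centre of its underside
- iodine: bystander: brown dropper bottle with black top, 38 mm across, 107 mm high, loose; origin at the centre of its underside
There are look-alikes about, which are no part of the job. What is shaped like the part that bears scoop_grip but green is not meant.

How it is judged:
By the outcome, as a careful person would: the job done as asked, in the order asked, and still so for the second after the job is handed in, with the robot touching nothing.
It also fails if it takes over 67 s, if anything falls off the work surface, if the arm or the gripper's body presses on something with over 40 N, if the wrist force passes 120 N, or if a joint passes its speed limit or range.

## Robot

A 6-joint arm with a two-finger parallel gripper is mounted at the origin on the work surface; the furniture and walls round the work are solid. World frame = base frame: x ahead of the robot, y to its left, z up, the work surface at z = 0. Lengths are in mm, angles in rad, forces in N, time in s.
With the tool pointing down it reaches from about 325 to 925 mm from the base axis. Payload 3.1 kg.
Tool frame: the origin (TCP) lies midway between the tips of the shut fingers; the grasp point (between the pads) lies 19 mm behind it; z points along the fingers, y is the line along which they close (so a half turn about z gives the same grasp; the last joint's range is limited). The gripper opens to 85 mm and grips with 20 to 120 N. Pads are 22 mm wide; open, the fingers measure 114 mm over their backs; the gripper's body (76 mm by 85 mm) begins 54 mm behind the grasp point. The pads swing forward as they close: fully open they stand 13 mm farther back than shut.
Start: joints at [1.14, 0.217, 1.613, -0, 1.311, -0.112], TCP at [195.874, 593.526, 231.3] pointing down, gripper open.
Joint ranges: [-2.75, 2.75], [-0.78, 2.1], [0.31, 2.55], [-1.13, 4.27], [0.13, 2.63], [-2.58, 2.58]. Speed limits (rad/s): [2.79, 2.79, 3.14, 3.14, 3.14, 3.14].

## Interface

Orientations are given as a unit quaternion [w, x, y, z].
In Python, from rig import * gives the robot as it stands.
- The arm moves only by the tool send_rows, never from a script. Its argument "deltas" is a list of rows, each a list of 3 entries, a list of its own where there are three numbers: the finger opening in m, from 0 to 0.0854, then the shift along the tool's x, y, z in m, then the turn about the tool's z in degrees. A call has exactly 5 rows; each row shifts and turns the commanded pose from where the row before left it, along the tool's axes as they then stand; what a row does not reach is not made up. A row lasts 1/10 s, in which the tool goes at most 50 mm and 8.59 degrees, less where a joint would pass 70% of its speed; a pose out of reach is approached as far as the arm can. A call with a gripper value outside its range is refused whole. The fingers move at their own pace and stop on an object; "grip_force" is the grip in N (left out, the last holds). Time passes only in rows, so rows that do not move let the fingers close, or fill a call up. It gives the time, the measured TCP pose, the force, the opening and the grip force at its end, in the units of the state.
- observe(): the state, without advancing time (a new reading comes with each control period).
- get_image(name): name is "side" or "top"; returns (picture, depth): 384x512x3 uint8, red, green, blue; 384x512 float32, mm along the optical axis (not along the pixel's ray), 0 where there is no reading.
- camera_params(name): a dict with "fx", "fy", "cx", "cy" (pixels), "view" (4x4, takes a point from world to camera coordinates). Camera axes: x right, y up, looking along -z (the intrinsics and any distortion apply to the point x, -y, -z); pixel columns grow to the right and rows downward; lengths in mm; the calibration is good to about 2 mm. A picture is of the moment at which its call begins. camera_params takes no time and is no camera call.
- close_job(): hands the job in; it is judged then, once.
Trained networks look in the newest picture that a camera, given by its name, has taken for a name from the list of things; names that differ only in an ending like _2 or _b are one class to them, and where a whole thing is asked for, a point or a joint stands for the part that bears it (a point fixed in the world has none). Each returns a list of dicts, best first, with "confidence" (0 to 1); they miss things now and then, are a little off and sometimes report something else, mostly with a low value. They report only what shows in the picture. A call takes as long as a camera call. They do not tell look-alikes from the thing itself.
- outline_of(target, camera): "mask" (384x512 bool, what is visible of it) and "point" ([column, row] in pixels, amid what is visible of it).
- mark_of(target, camera): "point" ([column, row] in pixels: a listed point, or the origin of a listed thing).
The state is a dict: "time_s": time; "q": joint angles; "qd": joint speeds; "joint_torque": joint torques, N m; "ee_pos": TCP position; "ee_rot": TCP orientation; "ft_force": force on the tool from outside, world axes, zero at the start; "torque": the same for the moment, N m; "finger_gap": finger opening in mm; "grip_force": force on a finger pad.
Only numpy, scipy, OpenCV 4.12 (cv2) and the standard library are available. Lean on these libraries where they do the work, as an engineer would, in place of code of your own. Each camera call takes 0.05 s, during which the arm holds its last target. There are 200 camera calls.

## Working session

There is one attempt and no reset: what is moved stays moved. The work goes in short steps, Python scripts to look and compute and a tool call to move; the robot and the scene stay as the last step left them, time stands still between calls to the robot, and variables do not carry over. Pictures are saved under pics/ and viewed, at most 10 in all, crops included, and the job is handed in when it is done.

Besides the shell and the picture viewer there is one more tool, called after ">>>" as a command line: name --argument value ..., lists and objects as JSON in quotes. send_rows: Moves the arm, as the interface text tells. Its arguments: {"type":"object","properties":{"deltas":{"type":"array"},"grip_force":{"type":"number"}},"required":["deltas"]}

```bash
ls; mkdir -p pics; cat > h.py <<'E'
from rig import *
import numpy as np, cv2
def ray(cam,px):
    p=camera_params(cam); V=np.array(p["view"]); R=V[:3,:3]; t=V[:3,3]
    d=np.array([(px[0]-p["cx"])/p["fx"],-(px[1]-p["cy"])/p["fy"],-1.0])
    return -R.T@t, R.T@d
def at_z(cam,px,z):
    o,d=ray(cam,px); return o+d*(z-o[2])/d[2]
def at_d(cam,px,dep):
    o,d=ray(cam,px); return o+d*dep
def proj(cam,P):
    p=camera_params(cam); V=np.array(p["view"]); c=V[:3,:3]@np.asarray(P,float)+V[:3,3]
    return np.array([p["cx"]+p["fx"]*c[0]/-c[2], p["cy"]-p["fy"]*c[1]/-c[2]])
def tri(pa,pb):
    (o1,d1),(o2,d2)=ray("top",pa),ray("side",pb)
    A=np.stack([d1,-d2],1); s=np.linalg.lstsq(A,o2-o1,rcond=None)[0]
    a,b=o1+d1*s[0],o2+d2*s[1]; return (a+b)/2,np.linalg.norm(a-b)
def save(cam,n,crop=None,k=1):
    im,de=get_image(cam); im=im[...,::-1]
    if crop: x0,y0,x1,y1=crop; im=im[y0:y1,x0:x1]
    if k!=1: im=cv2.resize(im,None,fx=k,fy=k,interpolation=cv2.INTER_CUBIC)
    cv2.imwrite("pics/"+n+".png",im); return de
E
python3 - <<'E'
from h import *
np.set_printoptions(precision=1,suppress=True)
print({k:v for k,v in camera_params("top").items() if k!="view"}, observe()["ee_rot"])
D={}
for c in("top","side"): D[c]=save(c,c+"0",k=1.5)
names=["scoop_grip","scoop_lip","trough_low","trough_high","tub_mouth","ball_0","cup_3","iodine"]
zs=[57,0,22,85,84,None,0,0]
for n,z in zip(names,zs):
    for c in("top","side"):
        for m in mark_of(n,c)[:6]:
            p=m["point"]; 
            print(n,c,round(m["confidence"],2),np.array(p), "z:",at_z(c,p,z) if z is not None else "", "d:",at_d(c,p,D[c][int(p[1]),int(p[0])]))
E
```

```text
pics
{'fx': 463.8232466671438, 'fy': 463.8232466671438, 'cx': 250.33859695171995, 'cy': 194.90779969806738} [-0.   0.2  1.  -0. ]
scoop_grip top 0.65 [288.1 251. ] z: [ 340.8 -181.7   57. ] d: [ 343.9 -187.     0.1]
scoop_grip top 0.61 [252.3 205.9] z: [467.7 -78.8  57. ] d: [476.  -79.6   2.7]
scoop_grip side 0.87 [202.9 136. ] z: [ 337.  -188.8   57. ] d: [ 357.5 -187.7   83. ]
scoop_grip side 0.82 [255.8 175.4] z: [475.5 -69.6  57. ] d: [478.3 -70.1  61.5]
scoop_lip top 0.66 [291.9 301.5] z: [ 199.  -198.2    0. ] d: [ 199.1 -198.     1.9]
scoop_lip top 0.56 [251.1 160.2] z: [617. -74.   0.] d: [618.3 -74.   -5.1]
scoop_lip side 0.83 [192.4 111.3] z: [ 198.6 -214.4    0. ] d: [ 200.7 -214.2    2.4]
scoop_lip side 0.7 [262.3 231.1] z: [599.9 -71.    0. ] d: [601.3 -71.3   3. ]
scoop_lip side 0.46 [182.4 185.6] z: [ 445.2 -255.8    0. ] d: [ 497.2 -246.1   84.6]
trough_low top 0.98 [300.8 158.6] z: [ 619.1 -222.8   22. ] d: [ 611.2 -219.2   52.2]
trough_low side 0.6 [198.8 245.8] z: [ 626.1 -224.1   22. ] d: [ 627.8 -223.8   26. ]
trough_high top 0.67 [314.5 198.5] z: [ 487.6 -253.4
[... 1039 characters left out ...]
 z:  d: [ 622.5 -212.9   44.6]
ball_0 side 0.41 [191.9 243.8] z:  d: [ 628.5 -237.4   44.3]
ball_0 side 0.4 [193.7 230.8] z:  d: [ 602.3 -230.2   55.6]
cup_3 top 0.72 [254.7 131.9] z: [706.8 -83.7   0. ] d: [688.4 -82.7  57.4]
cup_3 top 0.6 [234.2 112. ] z: [769.7 -19.3   0. ] d: [748.3 -21.   58.5]
cup_3 side 0.87 [261.7 273.3] z: [703.9 -88.2   0. ] d: [724.  -92.8  62.4]
iodine top 0.69 [252.5 204.6] z: [480.3 -80.2   0. ] d: [479.9 -80.2   2.8]
iodine top 0.61 [274.  112.2] z: [ 771.6 -142.8    0. ] d: [ 751.6 -139.4   54.3]
iodine side 0.56 [195.1 229.1] z: [ 572.3 -231.7    0. ] d: [ 600.4 -226.4   59.6]
iodine side 0.49 [236.8 303.4] z: [ 763.9 -152.8    0. ] d: [ 779.6 -152.9   61.8]
```

View pics/top0.png

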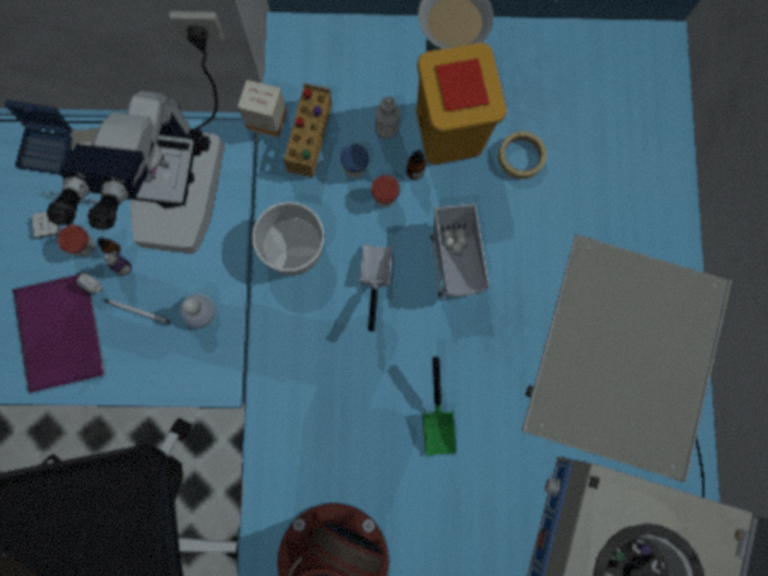

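View pics/side0.png

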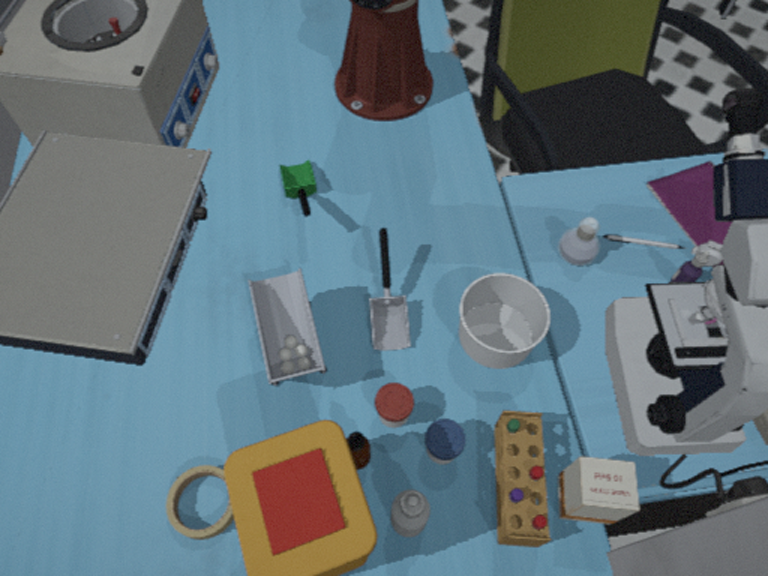

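```bash
cat >> h.py <<'E'
def pose():
    s=observe(); w,x,y,z=s["ee_rot"]
    yaw=np.degrees(np.arctan2(2*(x*y+w*z),1-2*(y*y+z*z)))  # world angle of tool x
    return np.array(s["ee_pos"]),yaw,s
def plan(tgt,yaw1,n,start=None):
    "rows (tool axes: x at yaw, y at yaw-90, z down) from start to tgt (mm), world yaw of tool x"
    p,y0=start if start else pose()[:2]
    p=np.array(p,float); dy=round((yaw1-y0+180)%360-180,1); out=[]
    tgt=np.array(tgt,float)
    for i in range(n):
        w=(tgt-p)/(n-i); a=np.radians(y0); c,s=np.cos(a),np.sin(a)
        d=np.round(np.array([c*w[0]+s*w[1], s*w[0]-c*w[1], -w[2]])/1000,3)
        t=round(-dy/(n-i),1); out.append([[float(v) for v in d],t])
        p=p+1000*np.array([c*d[0]+s*d[1], s*d[0]-c*d[1], -d[2]]); y0-=t; dy+=t
    return out
def show(rows):
    for i in range(0,len(rows),5): print(rows[i:i+5])
E
python3 - <<'E'
from h import *
np.set_printoptions(precision=1,suppress=True)
P={"grip":((252.3,205.9),(255.8,175.4)),"lip":((251.1,160.2),(262.3,231.1)),"tlow":((300.8,158.6),(198.8,245.8)),
"thigh":((314.5,198.5),(184.1,183.7)),"tub":((194.3,158),(334.7,207)),"cup3":((254.7,131.9),(261.7,273.3)),"iod":((274,112.2),(236.8,303.4))}
r={k:tri(*v) for k,v in P.items()}
for k in r: print(k,*r[k])
for a,b in(("grip","lip"),("thigh","tlow")):
    d=r[b][0]-r[a][0]; print(a,b,np.linalg.norm(d[:2]),d[2],np.degrees(np.arctan2(d[1],d[0])))
# scoop direction from handle & pan pixels; trough direction from outline
for c in("top","side"):
    for t in("scoop_grip","trough_low","tub_mouth"):
        for m in outline_of(t,c)[:2]:
            M=m["mask"].astype(np.uint8); (x,y),(w,h),a=cv2.minAreaRect(np.argwhere(M)[:,::-1].astype(np.float32)); print(c,t,round(m["confidence"],2),m["point"],M.sum(),[x,y,w,h,a])
p,yaw,s=pose(); print(p,yaw,s["finger_gap"])
E
```

```text
grip [469.7 -73.9  48.9] 10.24528590555075
lip [610.7 -73.5  24.7] 0.43590370412038826
tlow [ 621.8 -224.5   11.6] 0.8586909028723321
thigh [ 488.7 -248.3   79.6] 11.734533550735323
tub [599.8  91.3  83.4] 4.0501240089381785
cup3 [705.3 -86.1   3.5] 4.875283455331289
iod [ 767.1 -147.5   10.7] 10.765715673315283
grip lip 141.00422126976247 -24.196317804937223 0.15017385543192388
thigh tlow 135.22724794636432 -67.99990139547458 10.134018045174606
top scoop_grip 0.91 [290.5, 284.9] 775 [292.5, 270.5, 65.0, 21.0, 90.0]
top scoop_grip 0.71 [252.2, 177.8] 639 [249.23605346679688, 191.6954345703125, 19.949172973632812, 56.78390121459961, 4.085616588592529]
top trough_low 0.9 [305.9, 171.7] 1794 [305.3199768066406, 166.23997497558594, 60.81118392944336, 33.65828323364258, 81.8698959350586]
top tub_mouth 0.85 [194.9, 157.4] 1763 [192.5, 158.5, 47.0, 45.0, 90.0]
side scoop_grip 0.84 [256.0, 210.3] 1041 [257.5383605957031, 191.95846557617188, 82.05438995361328, 24.26059913635254, 87.70938873291016]
side scoop_grip 0.67 [202.7, 120.9] 584 [199.76470947265625, 125.058837890625, 37.350486755371094, 22.798349380493164, 75.96376037597656]
side trough_low 0.82 [185.0, 212.3] 2152 [190.75001525878906, 217.75, 70.0134506225586, 38.830989837646484, 78.69007110595703]
side tub_mouth 0.69 [333.1, 213.9] 3045 [335.5, 213.5, 63.0, 59.0, 90.0]
side tub_mouth 0.43 [188.4, 214.6] 2229 [189.83798217773438, 218.91952514648438, 70.92220306396484, 38.81959915161133, 76.60750579833984]
[195.9 593.5 231.3] 161.73498866428278 85.61812720070822
```

```bash
cat >> h.py <<'E'
def cloud(cam):
    im,de=get_image(cam); p=camera_params(cam); V=np.array(p["view"]); R=V[:3,:3]; t=V[:3,3]
    v,u=np.mgrid[:384,:512]; d=np.stack([(u-p["cx"])/p["fx"],-(v-p["cy"])/p["fy"],-np.ones(u.shape)],-1)*de[...,None]
    return im,(d-t)@R
E
python3 - <<'E'
from h import *
np.set_printoptions(precision=1,suppress=True)
for c in("top","side"):
    im,X=cloud(c); g=im.max(-1)
    box=lambda x0,x1,y0,y1,z0,z1:(X[...,0]>x0)&(X[...,0]<x1)&(X[...,1]>y0)&(X[...,1]<y1)&(X[...,2]>z0)&(X[...,2]<z1)
    m=box(400,545,-110,-40,15,110)&(g<75); Q=X[m]; 
    print(c,"handle",len(Q),Q.min(0),Q.max(0))
    k=np.polyfit(Q[:,0],Q[:,1],1);kz=np.polyfit(Q[:,0],Q[:,2],1); print("  y@470",np.polyval(k,470),"slope deg",np.degrees(np.arctan(k[0])),"z@470",np.polyval(kz,470),"deg",np.degrees(np.arctan(kz[0])))
    for x in range(410,540,15):
        s=Q[abs(Q[:,0]-x)<7.5]
        if len(s): print("   ",x,len(s),np.median(s,0))
    m=box(540,640,-115,-30,0,40)&(g>75)&((im[...,2].astype(int)-im[...,0])<40); Q=X[m]
    print("  pan",len(Q),np.percentile(Q,2,axis=0),np.percentile(Q,98,axis=0))
    for x in range(545,620,15):
        s=Q[abs(Q[:,0]-x)<7.5]
        if len(s)>5: print("   ",x,len(s),s[:,1].min(),s[:,1].max(),np.median(s[:,2]))
    # trough: floor along, cross sections
    e=np.array([np.cos(.175),np.sin(.175)]); B=np.array([622,-224]); 
    s_=(X[...,:2]-B)@e; t_=(X[...,:2]-B)@np.array([-e[1],e[0]]); Z=X[...,2]
    for s in range(-140,60,20):
        m=(abs(s_-s)<6)&(abs(t_)<60)&(Z>12)&(Z<130)
        if m.sum()<4: continue
        fl=m&(abs(t_)<12); hi=m&(Z>np.percentile(Z[m],80))
        print("  s",s,"t",np.percentile(t_[m],[1,99]),"zfloor",np.median(Z[fl]) if fl.any() else None,"top t",np.round(np.sort(t_[hi])[[0,-1]],0),"zmax",Z[m].max())
E
```

```text
top handle 135 [423.4 -89.4  15.3] [527.4 -45.   93. ]
  y@470 -67.2425941855974 slope deg -4.0644400901471105 z@470 66.46675000520412 deg -29.242591071380787
    425 17 [428.7 -64.1  85.7]
    440 22 [440.3 -65.3  83.1]
    455 23 [455.7 -66.5  76.2]
    470 21 [469.2 -66.4  67.4]
    485 20 [485.3 -69.1  56.9]
    500 25 [500.4 -68.9  50.6]
    515 3 [509.9 -68.8  46.8]
    530 4 [525.6 -82.1  24.4]
  pan 388 [ 542.  -103.8    0.3] [603.3 -44.   29. ]
    545 76 -104.77332266387147 -41.91167210256887 5.363252980153848
    560 92 -104.80820384147721 -41.24145099950356 5.704753859026237
    575 94 -104.57249840749569 -41.085654523690245 5.1087429690423605
    590 84 -104.17885682869915 -43.67218046008811 4.716715975245453
    605 42 -104.10155761029999 -43.59325303754831 5.129674748863565
  s -120 t [-36.1  42.9] zfloor 81.27283568368763 top t [-36.  43.] zmax 110.81060287907687
  s -100 t [-37.2  42.1] zfloor 72.6340595784454 top t [-39.  43.] zmax 110.2292394671635
  s -80 t [-38.  41.] zfloor 63.62921060308875 top t [-39.  41.] zmax 108.01256329044064
  s -60 t [-39.   40.3] zfloo
[... 1399 characters left out ...]
0.6] zfloor 72.61122418362646 top t [-39.  41.] zmax 110.30490853623273
  s -80 t [-39.3  39.1] zfloor 63.69428158164166 top t [-40.  40.] zmax 108.3060703606087
  s -60 t [-40.4  37.4] zfloor 53.6499870885026 top t [-41.  39.] zmax 106.02372504529652
  s -40 t [-41.4  37.4] zfloor 46.63577856365901 top t [-42.  38.] zmax 104.65294243205399
  s -20 t [-42.2  36.2] zfloor 51.882209074073096 top t [-43.  37.] zmax 103.19990678512332
  s 0 t [-43.1  35.7] zfloor 41.9686656688488 top t [-44.  37.] zmax 101.5027582927819
  s 20 t [-44.7  35.7] zfloor 43.467383148171926 top t [-44.  35.] zmax 99.07069206682615
  s 40 t [-45.4  34.1] zfloor 94.18602639706737 top t [-45.  33.] zmax 98.07902075196068
```

```bash
python3 - <<'E'
from h import *
show(plan([447,-66,150],-3.6,20))
E
```

```text
[[[-0.022, -0.027, 0.004], np.float64(8.3)], [[-0.026, -0.024, 0.004], np.float64(8.3)], [[-0.029, -0.02, 0.004], np.float64(8.3)], [[-0.032, -0.015, 0.004], np.float64(8.3)], [[-0.034, -0.011, 0.004], np.float64(8.3)]]
[[[-0.035, -0.006, 0.004], np.float64(8.3)], [[-0.035, -0.001, 0.004], np.float64(8.2)], [[-0.035, 0.004, 0.004], np.float64(8.3)], [[-0.034, 0.009, 0.004], np.float64(8.2)], [[-0.032, 0.014, 0.004], np.float64(8.3)]]
[[[-0.03, 0.019, 0.004], np.float64(8.2)], [[-0.027, 0.023, 0.004], np.float64(8.3)], [[-0.023, 0.026, 0.004], np.float64(8.2)], [[-0.019, 0.03, 0.004], np.float64(8.3)], [[-0.015, 0.032, 0.004], np.float64(8.2)]]
[[[-0.01, 0.034, 0.004], np.float64(8.3)], [[-0.005, 0.035, 0.004], np.float64(8.2)], [[-0.0, 0.035, 0.004], np.float64(8.3)], [[0.004, 0.035, 0.005], np.float64(8.2)], [[0.01, 0.034, 0.004], np.float64(8.3)]]
```

>>> send_rows --deltas '[[0.05,[-0.022,-0.027,0.004],8.3],[0.05,[-0.026,-0.024,0.004],8.3],[0.05,[-0.029,-0.02,0.004],8.3],[0.05,[-0.032,-0.015,0.004],8.3],[0.05,[-0.034,-0.011,0.004],8.3]]'

```text
time_s: 1.8
ee_pos: [259.2, 427.5, 211.3]
ee_rot: [0.0, 0.501, 0.866, 0.0]
ft_force: [0.9, 0.1, -0.2]
finger_gap: 50.3
grip_force: 0.0
```

>>> send_rows --deltas '[[0.05,[-0.035,-0.006,0.004],8.3],[0.05,[-0.035,-0.001,0.004],8.2],[0.05,[-0.035,0.004,0.004],8.3],[0.05,[-0.034,0.009,0.004],8.2],[0.05,[-0.032,0.014,0.004],8.3]]'

```text
time_s: 2.3
ee_pos: [320.6, 262.6, 191.4]
ee_rot: [0.0, 0.774, 0.634, 0.0]
ft_force: [0.6, -0.6, 0.7]
finger_gap: 50.1
grip_force: 0.0
```

>>> send_rows --deltas '[[0.05,[-0.03,0.019,0.004],8.2],[0.05,[-0.027,0.023,0.004],8.3],[0.05,[-0.023,0.026,0.004],8.2],[0.05,[-0.019,0.03,0.004],8.3],[0.05,[-0.015,0.032,0.004],8.2]]'

```text
time_s: 2.8
ee_pos: [384.7, 97.9, 171.6]
ee_rot: [0.0, 0.947, 0.321, 0.001]
ft_force: [0.1, 0.1, -0.5]
finger_gap: 49.9
grip_force: 0.0
```

>>> send_rows --deltas '[[0.05,[-0.01,0.034,0.004],8.3],[0.05,[-0.005,0.035,0.004],8.2],[0.05,[0,0.035,0.004],8.3],[0.05,[0.004,0.035,0.005],8.2],[0.05,[0.01,0.034,0.004],8.3]]'

```text
time_s: 3.3
ee_pos: [447.4, -67.1, 150.3]
ee_rot: [0.0, 0.999, -0.034, 0.0]
ft_force: [0.3, 0.3, -0.1]
finger_gap: 50.0
grip_force: 0.0
```

```bash
python3 - <<'E'
from h import *
p,y,s=pose(); print(p,y,s["finger_gap"],s["time_s"],np.round(s["q"],2)); show(plan([447,-66,50],-3.6,5))
E
```

```text
[447.39456522 -67.08146902 150.31685138] -3.930739804493251 50.026233487551266 3.3 [-0.3  -0.07  2.08  0.    1.13  1.34]
[[[-0.0, -0.0, 0.02], np.float64(-0.1)], [[-0.0, -0.0, 0.02], np.float64(-0.0)], [[-0.0, -0.0, 0.02], np.float64(-0.1)], [[-0.0, -0.001, 0.02], np.float64(-0.0)], [[-0.0, -0.0, 0.02], np.float64(-0.1)]]
```

>>> send_rows --deltas '[[0.05,[0,-0.001,0.025],0],[0.05,[0,0,0.025],0],[0.05,[0,0,0.025],0],[0.05,[0,0,0.025],0],[0.03,[0,0,0],0]]'

```text
time_s: 3.8
ee_pos: [443.8, -63.6, 47.2]
ee_rot: [-0.001, 1.0, -0.031, -0.004]
ft_force: [-0.1, -0.1, -0.3]
finger_gap: 36.8
grip_force: 0.0
```

>>> send_rows --deltas '[[0.0,[0,0,0],0],[0.0,[0,0,0],0],[0.0,[0,0,0],0],[0.0,[0,0,0],0],[0.0,[0,0,0],0]]' --grip_force 20

```text
time_s: 4.3
ee_pos: [447.8, -64.8, 51.2]
ee_rot: [0.0, 1.0, -0.031, 0.001]
ft_force: [-1.6, 0.6, 0.9]
finger_gap: 13.4
grip_force: 26.5
```

>>> send_rows --deltas '[[0.0,[0,0,-0.02],0],[0.0,[0,0,-0.03],0],[0.0,[0,0,-0.03],0],[0.0,[0,0,-0.02],0],[0.0,[0,0,0],0]]'

```text
time_s: 4.8
ee_pos: [449.9, -65.4, 153.9]
ee_rot: [0.001, 1.0, -0.031, 0.004]
ft_force: [-0.1, -1.0, 0.1]
finger_gap: 13.3
grip_force: 26.2
```

```bash
cat >> h.py <<'E'
def pitch(T=None):
    "scoop pitch (lip up +) from black handle seen near the gripper, both cameras"
    for c in("side",):
        for m in outline_of("scoop_grip",c)[:2]: print(c,round(m["confidence"],2),np.round(m["point"]),m["mask"].sum())
E
python3 - <<'E'
from h import *
save("side","side1",(170,80,400,280),3)
for n in("scoop_lip","scoop_grip"):
  for c in("side","top"): print(n,c,[(round(m["confidence"],2),np.round(m["point"])) for m in mark_of(n,c)])
E
```

```text
scoop_lip side [(0.67, array([264., 213.])), (0.61, array([197., 108.])), (0.53, array([203., 241.]))]
scoop_lip top [(0.95, array([248., 160.])), (0.94, array([292., 301.]))]
scoop_grip side [(0.85, array([202., 134.])), (0.56, array([257., 150.])), (0.4, array([338., 207.])), (0.2, array([264., 277.]))]
scoop_grip top [(0.93, array([287., 256.])), (0.7, array([250., 205.]))]
```

View pics/side1.png

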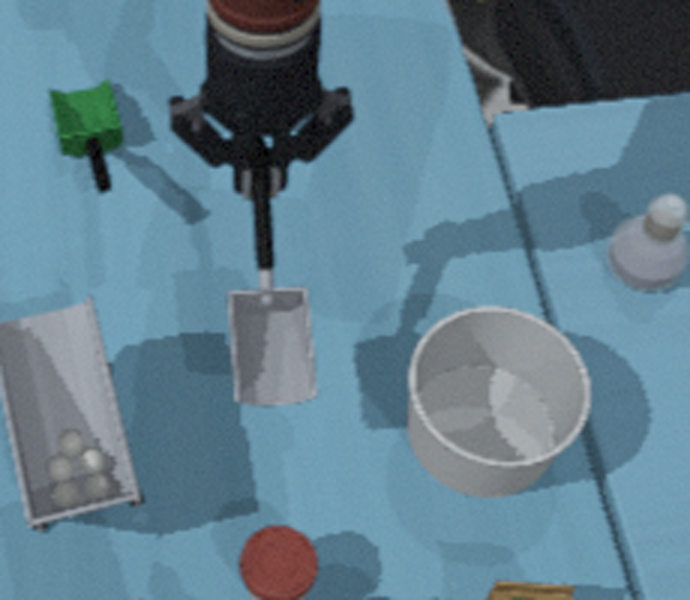

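```bash
cat >> h.py <<'E'
def pitch():
    p,y,s=pose(); a=np.radians(y); e=np.array([np.cos(a),np.sin(a)]); n=np.array([-e[1],e[0]])
    out=[]
    for c in("side","top"):
        im,X=cloud(c); d=X[...,:2]-p[:2]; f=d@e; t=d@n; Z=X[...,2]
        g=(im[...,2].astype(int)-im[...,0]<35)&(im.max(-1)>70)
        m=g&(abs(t)<11)&(f>60)&(f<190)&(Z>max(8,p[2]-170))&(Z<p[2]+60)
        F,z=f[m],Z[m]
        if m.sum()<15: out.append((c,int(m.sum()))); continue
        k=np.polyfit(F,z,1)
        for _ in range(4):
            r=abs(z-np.polyval(k,F)); q=r<max(3,1.5*np.median(r)); k=np.polyfit(F[q],z[q],1)
        out.append((c,int(q.sum()),"pitch %.1f"%np.degrees(np.arctan(k[0])),"f %.0f..%.0f"%(F[q].min(),F[q].max()),"z lip %.0f"%np.polyval(k,F[q].max()), "t0 %.1f"%0))
    print("tcp",np.round(p,1),"yaw %.1f"%y,"t",s["time_s"],"gap %.2f"%s["finger_gap"],"gf %.1f"%s["grip_force"],out)
E
python3 -c "
from h import *
pitch()"
```

```text
tcp [445.6 -64.1 148.4] yaw -3.6 t 5.05 gap 13.61 gf 26.2 [('side', 286, 'pitch -0.6', 'f 78..157', 'z lip 98', 't0 0.0'), ('top', 60, 'pitch 2.1', 'f 124..156', 'z lip 99', 't0 0.0')]
```

>>> send_rows --deltas '[[0.013,[0,0,0.01],0],[0.013,[0,0,0.01],0],[0.013,[0,0,0],0],[0.013,[0,0,0],0],[0.013,[0,0,0],0]]'

```text
time_s: 5.65
ee_pos: [447.3, -64.6, 130.3]
ee_rot: [0.0, 1.0, -0.031, 0.0]
ft_force: [0.3, 0.0, -0.5]
finger_gap: 13.5
grip_force: 26.1
```

```bash
python3 -c "
from h import *
pitch()"
```

```text
tcp [447.3 -64.6 130.3] yaw -3.6 t 5.65 gap 13.49 gf 26.1 [('side', 290, 'pitch -1.1', 'f 77..157', 'z lip 81', 't0 0.0'), ('top', 64, 'pitch -4.2', 'f 123..157', 'z lip 80', 't0 0.0')]
```

>>> send_rows --deltas '[[0.0135,[0,0,0],0],[0.0135,[0,0,0],0],[0.0135,[0,0,0],0],[0.0137,[0,0,0],0],[0.0137,[0,0,0],0]]'

```text
time_s: 6.25
ee_pos: [447.1, -64.6, 130.3]
ee_rot: [0.0, 1.0, -0.031, 0.0]
ft_force: [0.5, 0.0, -1.0]
finger_gap: 13.6
grip_force: 15.3
```

```bash
python3 -c "
from h import *
pitch()"
```

```text
tcp [447.1 -64.6 130.3] yaw -3.6 t 6.25 gap 13.62 gf 15.3 [('side', 282, 'pitch -0.8', 'f 78..157', 'z lip 81', 't0 0.0'), ('top', 63, 'pitch -3.2', 'f 122..156', 'z lip 80', 't0 0.0')]
```

>>> send_rows --deltas '[[0.0139,[0,0,0],0],[0.0139,[0,0,0],0],[0.0139,[0,0,0],0],[0.0139,[0,0,0],0],[0.0139,[0,0,0],0]]'

```text
time_s: 6.85
ee_pos: [447.0, -64.6, 130.9]
ee_rot: [0.0, 1.0, -0.031, -0.0]
ft_force: [-4.4, 0.2, 4.8]
finger_gap: 13.8
grip_force: 6.2
```

```bash
python3 -c "
from h import *
pitch()"
```

```text
tcp [447.  -64.6 130.9] yaw -3.6 t 6.85 gap 13.82 gf 6.2 [('side', 68, 'pitch -33.1', 'f 61..80', 'z lip 8', 't0 0.0'), ('top', 0)]
```

>>> send_rows --deltas '[[0.012,[0,0,-0.01],0],[0.0,[0,0,-0.02],0],[0.0,[0,0,-0.03],0],[0.0,[0,0,-0.03],0],[0.0,[0,0,0],0]]' --grip_force 40

```text
time_s: 7.45
ee_pos: [451.1, -65.6, 225.7]
ee_rot: [0.001, 0.999, -0.031, 0.006]
ft_force: [1.3, -0.6, -1.7]
finger_gap: 13.5
grip_force: 40.3
```

```bash
python3 - <<'E'
from h import *
save("side","side2",(170,80,400,280),3)
pitch()
p,y,s=pose(); a=np.radians(y)
im,X=cloud("side"); d=X[...,:2]-p[:2]; f=d@[np.cos(a),np.sin(a)]; t=d@[-np.sin(a),np.cos(a)]; Z=X[...,2]
m=(abs(t)<35)&(f>15)&(f<190)&(Z>15)&(Z<200)
for f0 in range(20,170,10):
    q=m&(abs(f-f0)<5)
    if q.sum()>3: print(f0,q.sum(),np.round(np.percentile(Z[q],[2,50,98])),np.round(np.percentile(t[q],[2,98])))
E
```

```text
tcp [449.5 -65.2 223.1] yaw -3.6 t 7.5 gap 14.02 gf 40.3 [('side', 125, 'pitch -34.7', 'f 60..88', 'z lip 95', 't0 0.0'), ('top', 0)]
20 26 [131. 191. 200.] [-15.  14.]
30 187 [127. 137. 196.] [-27.  23.]
40 182 [120. 129. 165.] [-30.  25.]
50 143 [112. 119. 154.] [-30.  25.]
60 149 [105. 113. 145.] [-31.  27.]
70 139 [ 97. 105. 135.] [-30.  27.]
80 150 [ 91.  98. 124.] [-31.  26.]
90 44 [ 91.  96. 105.] [-31.  26.]
```

View pics/side2.png

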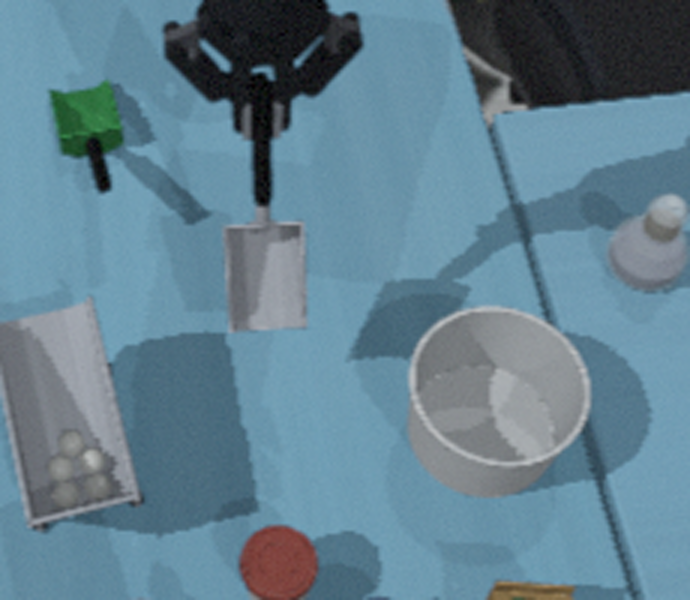

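```bash
python3 - <<'E'
from h import *
show(plan([469,-246,270],7.4,10,([447.5,-64.7,220.5],-3.6)))
E
```

```text
[[[0.003, 0.018, -0.005], -1.1], [[0.003, 0.018, -0.005], -1.1], [[0.003, 0.018, -0.005], -1.1], [[0.002, 0.018, -0.005], -1.1], [[0.002, 0.018, -0.005], -1.1]]
[[[0.002, 0.018, -0.005], -1.1], [[0.001, 0.018, -0.005], -1.1], [[0.001, 0.018, -0.005], -1.1], [[0.0, 0.019, -0.005], -1.1], [[0.0, 0.018, -0.004], -1.1]]
```

>>> send_rows --deltas '[[0.0,[0.003,0.012,-0.015],-1.1],[0.0,[0.003,0.018,-0.02],-1.1],[0.0,[0.003,0.02,-0.015],-1.1],[0.0,[0.002,0.02,0],-1.1],[0.0,[0.002,0.02,0],-1.1]]'

```text
time_s: 8.15
ee_pos: [457.8, -155.4, 268.9]
ee_rot: [-0.001, 1.0, 0.017, -0.001]
ft_force: [-0.0, -0.1, -1.6]
finger_gap: 13.9
grip_force: 40.3
```

>>> send_rows --deltas '[[0.0,[0.002,0.02,0],-1.1],[0.0,[0.001,0.02,0],-1.1],[0.0,[0.001,0.02,0],-1.1],[0.0,[0,0.02,0],-1.1],[0.0,[0,0.012,0],-1.1]]'

```text
time_s: 8.65
ee_pos: [467.7, -247.2, 267.6]
ee_rot: [-0.001, 0.998, 0.065, -0.002]
ft_force: [0.7, 0.2, -0.9]
finger_gap: 13.4
grip_force: 40.3
```

>>> send_rows --deltas '[[0.0,[0,0,0],0],[0.0,[0,0,0],0],[0.0,[0,0,0],0],[0.0,[0,0,0],0],[0.0,[0,0,0],0]]'

```text
time_s: 9.15
ee_pos: [468.7, -245.8, 270.3]
ee_rot: [-0.0, 0.998, 0.065, 0.0]
ft_force: [-0.0, 0.4, -1.7]
finger_gap: 13.4
grip_force: 40.2
```

```bash
cat >> h.py <<'E'
def prof(cams=("side","top")):
    "scoop and trough profile in the tool's forward/left axes"
    p,y,s=pose(); a=np.radians(y)
    print("tcp",np.round(p,1),"yaw %.1f"%y,"t",s["time_s"],"gf %.1f"%s["grip_force"],np.round(s["ft_force"],1))
    for c in cams:
        im,X=cloud(c); d=X[...,:2]-p[:2]; f=d@[np.cos(a),np.sin(a)]; t=d@[-np.sin(a),np.cos(a)]; Z=X[...,2]
        g=(im[...,2].astype(int)-im[...,0]<35)&(im.max(-1)>60)
        m=g&(abs(t)<50)&(Z>12)&(Z<p[2]-10)
        for f0 in range(30,200,10):
            q=m&(abs(f-f0)<5); r=q&(abs(t)<12)
            if r.sum()>3: print(c,f0,"z",np.round(np.percentile(Z[r],[2,50,98])),"t",np.round(np.percentile(t[q],[2,98])))
E
python3 - <<'E'
from h import *
prof()
save("top","top3",(220,90,370,230),4)
E
```

```text
tcp [ 468.7 -245.8  270.3] yaw 7.5 t 9.15 gf 40.2 [-0.   0.4 -1.7]
side 30 z [177. 183. 233.] t [-29.  30.]
side 40 z [170. 177. 215.] t [-39.  35.]
side 50 z [ 71. 165. 172.] t [-39.  34.]
side 60 z [ 67. 157. 165.] t [-39.  35.]
side 70 z [ 62. 150. 158.] t [-39.  35.]
side 80 z [ 57. 143. 151.] t [-39.  34.]
side 90 z [ 53.  57. 144.] t [-39.  35.]
side 100 z [48. 52. 55.] t [-39.  36.]
side 110 z [43. 47. 50.] t [-40.  37.]
side 120 z [39. 57. 62.] t [-40.  36.]
side 130 z [35. 54. 62.] t [-40.  36.]
side 140 z [29. 50. 55.] t [-40.  37.]
side 150 z [27. 44. 53.] t [-40.  37.]
side 160 z [21. 41. 47.] t [-39.  36.]
side 170 z [30. 39. 45.] t [-41.  38.]
side 180 z [53. 63. 69.] t [-41.  38.]
top 50 z [163. 167. 170.] t [-0. 10.]
top 60 z [157. 161. 167.] t [-9. 39.]
top 70 z [150. 155. 158.] t [-14.  39.]
top 110 z [44. 46. 50.] t [-18.  39.]
top 120 z [41. 52. 63.] t [-12.  39.]
top 130 z [35. 56. 62.] t [-23.  39.]
top 140 z [37. 52. 56.] t [-29.  39.]
top 150 z [25. 41. 53.] t [-34.  39.]
top 160 z [21. 43. 50.] t [-38.  39.]
top 170 z [22. 37. 48.] t [-39.  39.]
top 180 z [44. 58. 71.] t [-38.  38.]
top 190 z [68. 81. 92.] t [-38.  38.]
```

View pics/top3.png

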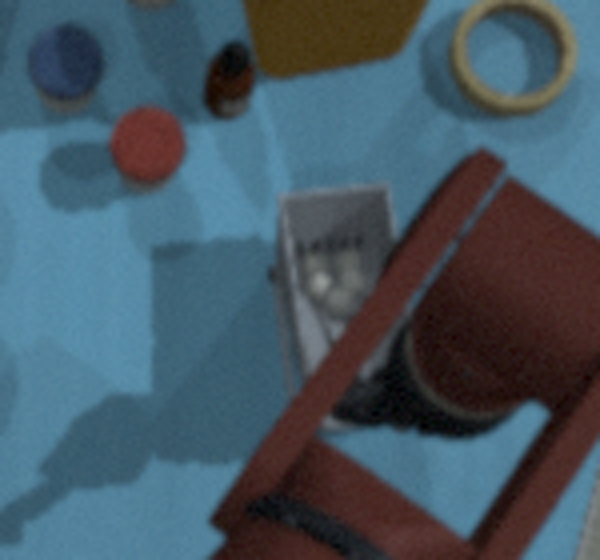

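>>> send_rows --deltas '[[0.0,[0,0,0.02],0],[0.0,[0,0,0.025],0],[0.0,[0,0,0.02],0],[0.0,[0,0,0.01],0],[0.0,[0,0,0.005],0]]'

```text
time_s: 9.8
ee_pos: [468.1, -246.0, 189.2]
ee_rot: [-0.001, 0.998, 0.065, -0.001]
ft_force: [0.4, 0.2, 0.1]
finger_gap: 13.3
grip_force: 40.4
```

>>> send_rows --deltas '[[0.0,[-0.002,0,0.003],0],[0.0,[-0.002,0,0.003],0],[0.0,[-0.002,0,0.003],0],[0.0,[-0.002,0,0.003],0],[0.0,[-0.002,0,0.003],0]]'

```text
time_s: 10.3
ee_pos: [460.8, -249.3, 178.5]
ee_rot: [0.002, 0.998, 0.065, 0.003]
ft_force: [-1.4, -0.4, 6.1]
finger_gap: 13.8
grip_force: 40.6
```

```bash
python3 - <<'E'
from h import *
prof(("side",))
E
```

```text
tcp [ 460.8 -249.3  178.5] yaw 7.4 t 10.3 gf 40.6 [-1.4 -0.4  6.1]
side 30 z [ 94.  97. 161.] t [-20.  20.]
side 40 z [ 88.  96. 140.] t [-32.  33.]
side 50 z [ 82.  88. 126.] t [-37.  38.]
side 60 z [77. 81. 85.] t [-37.  39.]
side 70 z [70. 75. 79.] t [-37.  39.]
side 80 z [65. 69. 74.] t [-37.  39.]
side 90 z [60. 64. 68.] t [-37.  38.]
side 100 z [52. 57. 63.] t [-37.  38.]
side 110 z [47. 51. 55.] t [-37.  39.]
side 120 z [43. 47. 51.] t [-37.  39.]
side 130 z [40. 57. 62.] t [-37.  39.]
side 140 z [36. 54. 62.] t [-37.  38.]
side 150 z [29. 48. 56.] t [-37.  39.]
side 160 z [25. 44. 51.] t [-38.  39.]
side 170 z [21. 40. 46.] t [-37.  39.]
side 180 z [35. 42. 53.] t [-39.  40.]
side 190 z [56. 69. 71.] t [-39.  40.]
```

>>> send_rows --deltas '[[0.0,[0.007,0,0.0035],0],[0.0,[0.007,0,0.0035],0],[0.0,[0.007,0,0.0034],0],[0.0,[0.007,0,0.0034],0],[0.0,[0.007,0,0.0034],0]]'

```text
time_s: 10.85
ee_pos: [495.1, -244.0, 159.3]
ee_rot: [0.001, 0.998, 0.065, 0.001]
ft_force: [-1.1, 0.1, 5.9]
finger_gap: 13.4
grip_force: 40.5
```

>>> send_rows --deltas '[[0.0,[0.007,0,0.0034],0],[0.0,[0.007,0,0.0034],0],[0.0,[0.007,0,0.0034],0],[0.0,[0.006,0,0.003],0],[0.0,[0,0,0],0]]'

```text
time_s: 11.35
ee_pos: [522.3, -240.3, 145.8]
ee_rot: [0.001, 0.998, 0.065, 0.002]
ft_force: [1.2, 0.2, 3.2]
finger_gap: 13.1
grip_force: 40.2
```

```bash
python3 - <<'E'
from h import *
prof(("side",))
save("side","side4",(150,120,290,270),4)
E
```

```text
tcp [ 522.3 -240.3  145.8] yaw 7.4 t 11.35 gf 40.2 [1.2 0.2 3.2]
side 30 z [ 59.  65. 133.] t [-39.  38.]
side 40 z [ 59.  65. 112.] t [-38.  38.]
side 50 z [51. 58. 96.] t [-38.  37.]
side 60 z [46. 51. 55.] t [-38.  38.]
side 70 z [42. 48. 61.] t [-39.  38.]
side 80 z [38. 59. 64.] t [-38.  38.]
side 90 z [32. 52. 61.] t [-38.  38.]
side 100 z [28. 47. 61.] t [-38.  38.]
side 110 z [22. 43. 48.] t [-38.  38.]
side 120 z [43. 55. 56.] t [-39.  40.]
side 140 z [92. 94. 97.] t [-39.  39.]
```

View pics/side4.png

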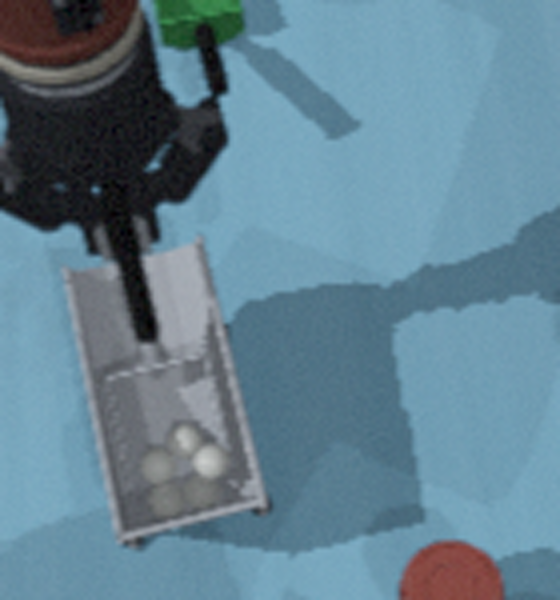

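>>> send_rows --deltas '[[0.0,[0.004,0,0.002],0],[0.0,[0.004,0,0.002],0],[0.0,[0.004,0,0.0025],0],[0.0,[0,0,0],0],[0.0,[0,0,0],0]]'

```text
time_s: 11.95
ee_pos: [528.1, -239.8, 141.8]
ee_rot: [0.001, 0.998, 0.066, -0.006]
ft_force: [-16.3, -0.8, 23.2]
finger_gap: 13.0
grip_force: 42.7
```

```bash
python3 - <<'E'
from h import *
prof(("side",))
im,_=get_image("side"); cv2.imwrite("pics/side5.png",cv2.resize(im[180:260,165:225,::-1],None,fx=7,fy=7,interpolation=cv2.INTER_CUBIC))
E
```

```text
tcp [ 528.1 -239.8  141.8] yaw 7.5 t 11.95 gf 42.7 [-16.3  -0.8  23.2]
side 30 z [ 57. 112. 126.] t [-38.  38.]
side 40 z [ 54.  61. 110.] t [-38.  38.]
side 50 z [50. 54. 91.] t [-38.  37.]
side 60 z [45. 49. 53.] t [-37.  38.]
side 70 z [41. 58. 62.] t [-38.  38.]
side 80 z [33. 55. 63.] t [-38.  38.]
side 90 z [31. 49. 62.] t [-38.  39.]
side 100 z [24. 46. 57.] t [-38.  38.]
side 110 z [37. 42. 47.] t [-39.  39.]
side 120 z [52. 63. 71.] t [-39.  39.]
side 140 z [91. 94. 97.] t [-39.  38.]
```

View pics/side5.png

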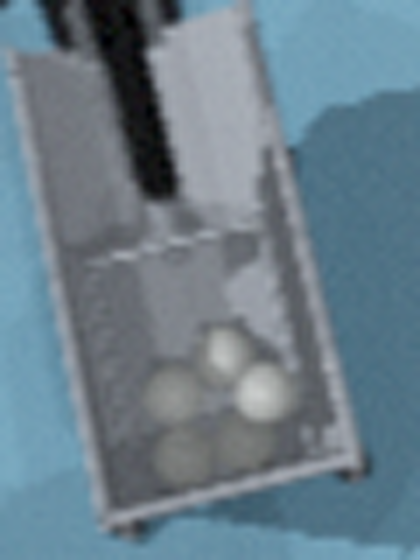

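>>> send_rows --deltas '[[0.0,[-0.005,0,0.001],0],[0.0,[-0.004,0,0.003],0],[0.0,[-0.003,0,0.003],0],[0.0,[-0.005,0,0.004],0],[0.0,[-0.006,0,0.004],0]]'

```text
time_s: 12.55
ee_pos: [511.4, -242.1, 129.0]
ee_rot: [0.001, 0.998, 0.065, 0.002]
ft_force: [-4.8, 2.0, 20.4]
finger_gap: 13.6
grip_force: 41.5
```

```bash
python3 - <<'E'
from h import *
prof(("side",))
E
```

```text
tcp [ 511.4 -242.1  129. ] yaw 7.5 t 12.55 gf 41.5 [-4.8  2.  20.4]
side 30 z [ 61.  65. 117.] t [-38.  38.]
side 40 z [ 58.  61. 112.] t [-38.  38.]
side 50 z [ 54.  83. 101.] t [-38.  39.]
side 60 z [51. 56. 89.] t [-37.  38.]
side 70 z [47. 50. 54.] t [-37.  38.]
side 80 z [44. 47. 51.] t [-38.  38.]
side 90 z [44. 60. 65.] t [-38.  39.]
side 100 z [36. 55. 64.] t [-38.  38.]
side 110 z [37. 53. 67.] t [-38.  38.]
side 120 z [30. 51. 57.] t [-38.  38.]
side 130 z [41. 48. 55.] t [-39.  40.]
side 140 z [57. 69. 69.] t [-39.  39.]
side 150 z [90. 94. 96.] t [-39.  39.]
side 160 z [93. 94. 96.] t [-36.  37.]
```

>>> send_rows --deltas '[[0.0,[-0.003,0,0.003],0],[0.0,[-0.003,0,0.003],0],[0.0,[-0.003,0,0.003],0],[0.0,[-0.003,0,0.003],0],[0.0,[-0.003,0,0.003],0]]' --grip_force 30

```text
time_s: 13.1
ee_pos: [495.4, -244.3, 111.1]
ee_rot: [0.001, 0.998, 0.065, 0.001]
ft_force: [-2.0, 0.2, 10.1]
finger_gap: 13.5
grip_force: 39.3
```

```bash
python3 - <<'E'
from h import *
prof(("side",))
E
```

```text
tcp [ 495.4 -244.3  111.1] yaw 7.5 t 13.1 gf 39.3 [-2.   0.2 10.1]
side 30 z [69. 73. 78.] t [-36.  34.]
side 40 z [63. 68. 71.] t [-37.  35.]
side 50 z [ 60.  64. 100.] t [-37.  35.]
side 60 z [61. 89. 98.] t [-37.  35.]
side 70 z [54. 71. 88.] t [-36.  34.]
side 80 z [52. 55. 77.] t [-37.  36.]
side 90 z [50. 54. 57.] t [-37.  36.]
side 100 z [52. 57. 72.] t [-37.  36.]
side 110 z [51. 69. 74.] t [-38.  38.]
side 120 z [49. 66. 73.] t [-38.  39.]
side 130 z [48. 64. 74.] t [-38.  39.]
side 140 z [47. 66. 70.] t [-38.  39.]
side 150 z [48. 62. 68.] t [-39.  39.]
side 170 z [90. 94. 96.] t [-38.  39.]
```

>>> send_rows --deltas '[[0.0,[-0.004,0,0.003],0],[0.0,[-0.004,0,0.003],0],[0.0,[-0.003,0,0.003],0],[0.0,[-0.003,0,0.003],0],[0.0,[-0.003,0,0.003],0]]'

```text
time_s: 13.65
ee_pos: [478.6, -245.6, 93.5]
ee_rot: [0.001, 0.998, 0.065, 0.001]
ft_force: [5.6, -0.6, 1.4]
finger_gap: 13.6
grip_force: 37.1
```

```bash
python3 - <<'E'
from h import *
prof(("side",))
save("side","side6",(150,120,290,270),4)
E
```

```text
tcp [ 478.6 -245.6   93.5] yaw 7.4 t 13.65 gf 37.1 [ 5.6 -0.6  1.4]
side 30 z [75. 80. 81.] t [-25.  23.]
side 40 z [72. 74. 78.] t [-32.  29.]
side 50 z [65. 70. 74.] t [-36.  33.]
side 60 z [62. 66. 70.] t [-37.  34.]
side 70 z [62. 64. 81.] t [-38.  35.]
side 80 z [58. 72. 83.] t [-37.  34.]
side 90 z [55. 58. 80.] t [-38.  34.]
side 100 z [56. 58. 61.] t [-38.  35.]
side 110 z [57. 61. 81.] t [-38.  34.]
side 120 z [58. 77. 82.] t [-38.  34.]
side 130 z [61. 80. 82.] t [-38.  34.]
side 140 z [62. 79. 83.] t [-38.  34.]
side 150 z [21. 25. 83.] t [-38.  34.]
side 160 z [43. 79. 83.] t [-38.  31.]
side 170 z [56. 70. 79.] t [-38.  31.]
```

View pics/side6.png

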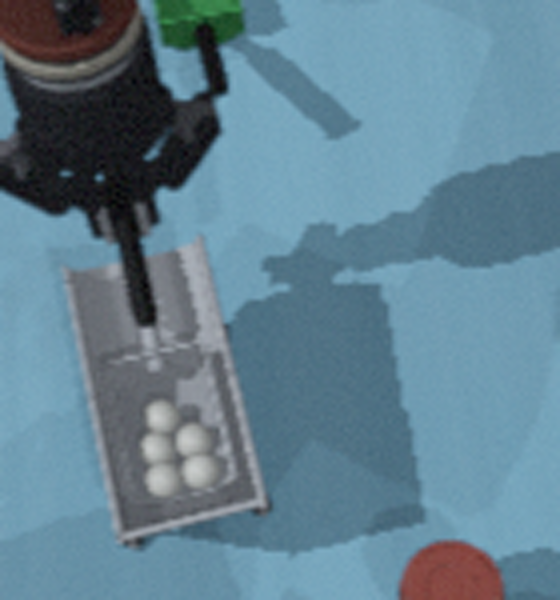

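>>> send_rows --deltas '[[0.0,[-0.002,0,0.002],0],[0.0,[-0.002,0,0.002],0],[0.0,[-0.002,0,0.002],0],[0.0,[0,0,0.001],0],[0.0,[0,0,0],0]]'

```text
time_s: 14.25
ee_pos: [471.3, -245.8, 86.1]
ee_rot: [-0.0, 0.998, 0.065, -0.0]
ft_force: [3.2, -0.4, 2.6]
finger_gap: 13.7
grip_force: 37.0
```

```bash
python3 - <<'E'
from h import *
prof(("side",))
for c in("side",):
    print([(round(m["confidence"],2),np.round(m["point"])) for m in mark_of("ball_0",c)])
E
```

```text
tcp [ 471.3 -245.8   86.1] yaw 7.4 t 14.25 gf 37.0 [ 3.2 -0.4  2.6]
side 50 z [70. 74. 76.] t [-25.  20.]
side 60 z [66. 69. 71.] t [-31.  27.]
side 70 z [64. 66. 69.] t [-36.  33.]
side 90 z [56. 68. 74.] t [-38.  33.]
side 100 z [73. 75. 76.] t [-39.  34.]
side 110 z [61. 70. 76.] t [-39.  34.]
side 120 z [62. 64. 75.] t [-39.  34.]
side 130 z [64. 65. 67.] t [-39.  34.]
side 140 z [66. 69. 75.] t [-39.  34.]
side 150 z [22. 68. 73.] t [-39.  33.]
side 160 z [23. 71. 75.] t [-39.  33.]
side 170 z [42. 74. 75.] t [-39.  25.]
side 180 z [57. 67. 69.] t [-39.  32.]
[(0.61, array([189., 231.])), (0.6, array([188., 218.])), (0.45, array([197., 227.])), (0.38, array([187., 227.])), (0.38, array([197., 220.]))]
```

>>> send_rows --deltas '[[0.0,[0,0,0],0],[0.0,[0,0,-0.001],0],[0.0,[0,0,-0.003],0],[0.0,[0,0,-0.006],0],[0.0,[0,0,-0.01],0]]' --grip_force 45

```text
time_s: 14.85
ee_pos: [468.7, -244.6, 104.7]
ee_rot: [-0.002, 0.998, 0.065, -0.003]
ft_force: [-0.4, -0.0, -2.3]
finger_gap: 13.2
grip_force: 44.8
```

>>> send_rows --deltas '[[0.0,[0,0,-0.015],0],[0.0,[0,0,-0.018],0],[0.0,[0,0,-0.02],0],[0.0,[0,0,-0.02],0],[0.0,[0,0,-0.018],0]]'

```text
time_s: 15.35
ee_pos: [471.4, -246.2, 199.6]
ee_rot: [0.0, 0.998, 0.065, 0.0]
ft_force: [-0.5, -0.5, -2.7]
finger_gap: 13.5
grip_force: 44.9
```

>>> send_rows --deltas '[[0.0,[0,0,-0.014],0],[0.0,[0,0,-0.01],0],[0.0,[0,0,-0.006],0],[0.0,[0,0,-0.003],0],[0.0,[0,0,0],0]]'

```text
time_s: 15.85
ee_pos: [471.5, -246.0, 230.2]
ee_rot: [-0.0, 0.998, 0.065, -0.0]
ft_force: [-0.2, 0.7, -1.2]
finger_gap: 13.0
grip_force: 44.9
```

```bash
python3 - <<'E'
from h import *
p,y,s=pose(); print(p,y,s["time_s"],s["grip_force"])
print([(round(m["confidence"],2),np.round(m["point"])) for m in mark_of("ball_0","side")])
save("side","side7",(150,100,370,265),3.6)
E
```

```text
[ 471.45323786 -245.98133339  230.21950566] 7.432133392945354 15.85 44.8749053478241
[(0.61, array([189., 231.])), (0.6, array([188., 218.])), (0.45, array([197., 227.])), (0.38, array([187., 227.])), (0.38, array([197., 220.]))]
```

View pics/side7.png

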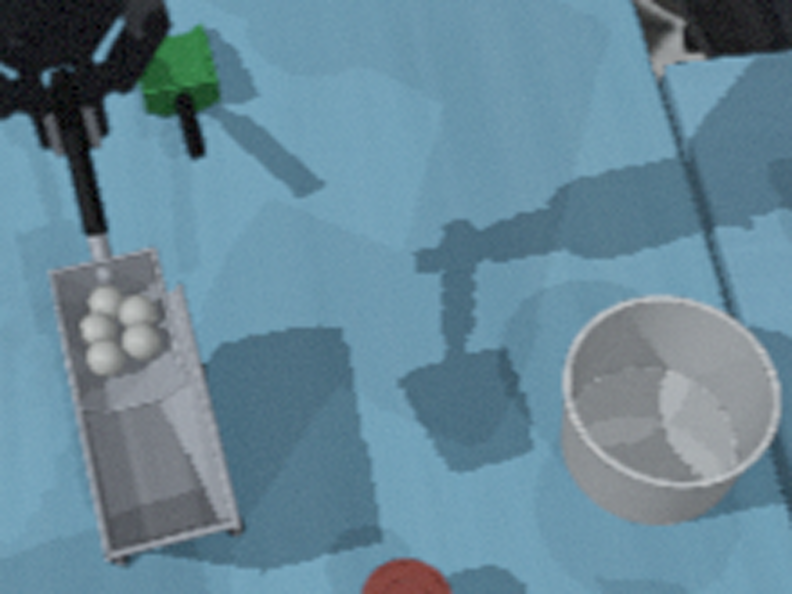

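>>> send_rows --deltas '[[0.0,[0.001,-0.005,0],0],[0.0,[0.001,-0.01,0],0],[0.0,[0.002,-0.015,0],0],[0.0,[0.002,-0.018,0],0],[0.0,[0.002,-0.019,0],0]]'

```text
time_s: 16.45
ee_pos: [470.7, -176.6, 230.3]
ee_rot: [-0.0, 0.998, 0.065, -0.0]
ft_force: [0.0, 0.5, -2.2]
finger_gap: 13.0
grip_force: 44.9
```

>>> send_rows --deltas '[[0.0,[0.002,-0.019,0],0],[0.0,[0.002,-0.019,0],0],[0.0,[0.002,-0.018,0],0],[0.0,[0.002,-0.018,0],0],[0.0,[0.002,-0.018,0],0]]'

```text
time_s: 16.95
ee_pos: [468.3, -83.7, 230.4]
ee_rot: [-0.0, 0.998, 0.065, -0.0]
ft_force: [0.0, 0.2, -2.0]
finger_gap: 13.5
grip_force: 44.9
```

>>> send_rows --deltas '[[0.0,[0.002,-0.018,0],0],[0.0,[0.002,-0.018,0],0],[0.0,[0.002,-0.018,0],0],[0.0,[0.001,-0.019,0],0],[0.0,[0.001,-0.019,0],0]]'

```text
time_s: 17.45
ee_pos: [464.0, 8.5, 230.4]
ee_rot: [-0.0, 0.998, 0.065, -0.0]
ft_force: [-0.1, -0.7, -1.4]
finger_gap: 13.4
grip_force: 44.9
```

>>> send_rows --deltas '[[0.0,[0.001,-0.019,0],0],[0.0,[0.001,-0.018,0],0],[0.0,[0.001,-0.015,0],0],[0.0,[0.001,-0.01,0],0],[0.0,[0,-0.005,0],0]]'

```text
time_s: 17.95
ee_pos: [459.6, 74.7, 230.4]
ee_rot: [-0.0, 0.998, 0.066, -0.0]
ft_force: [0.7, 0.1, -2.8]
finger_gap: 13.6
grip_force: 44.9
```

>>> send_rows --deltas '[[0.0,[0,0,0],0],[0.0,[0,0,0],0],[0.0,[0,0,0],0],[0.0,[0,0,0],0],[0.0,[0,0,0],0]]'

```text
time_s: 18.45
ee_pos: [460.3, 72.7, 230.4]
ee_rot: [0.0, 0.998, 0.064, -0.0]
ft_force: [-0.2, -0.4, -2.4]
finger_gap: 13.2
grip_force: 44.8
```

```bash
cat >> h.py <<'E'
def over():
    "scoop pitch/tub/balls in tool axes, seen by side camera"
    p,y,s=pose(); a=np.radians(y); e=np.array([np.cos(a),np.sin(a)]); n=np.array([-e[1],e[0]])
    print("tcp",np.round(p,1),"yaw %.1f"%y,"t",s["time_s"],"gf %.1f"%s["grip_force"],np.round(s["ft_force"],1))
    im,X=cloud("side"); d=X[...,:2]-p[:2]; f=d@e; t=d@n; Z=X[...,2]
    g=(im[...,2].astype(int)-im[...,0]<35)&(im.max(-1)>60)
    for f0 in range(40,190,10):
        q=g&(abs(f-f0)<5)&(abs(t)<34)&(Z>98)&(Z<p[2]+50); r=q&(abs(t)<12)
        if r.sum()>3: print(f0,"z",np.round(np.percentile(Z[r],[5,50,98])),"t",np.round(np.percentile(t[q],[2,98])))
    m=g&(Z>78)&(Z<90)&(np.hypot(X[...,0]-600,X[...,1]-91)<85); Q=X[m]
    if len(Q)>5: print("rim x %.0f %.0f y %.0f %.0f"%(*np.percentile(Q[:,0],[1,99]),*np.percentile(Q[:,1],[1,99])),"tub f,t",np.round([(Q[:,:2].mean(0)-p[:2])@e,(Q[:,:2].mean(0)-p[:2])@n]))
    M=[np.array(k["point"]) for k in mark_of("ball_0","side")]
    for k in M: 
        P=X[int(k[1]),int(k[0])]; print(" ball px",np.round(k),"P",np.round(P))
E
python3 -c "
from h import *
over()"
```

```text
tcp [460.3  72.7 230.4] yaw 7.4 t 18.45 gf 44.8 [-0.2 -0.4 -2.4]
60 z [236. 236. 240.] t [-8.  4.]
70 z [227. 231. 235.] t [-7.  2.]
80 z [222. 229. 232.] t [-26.  24.]
90 z [203. 219. 231.] t [-31.  27.]
100 z [216. 221. 224.] t [-32.  27.]
110 z [206. 221. 227.] t [-32.  27.]
120 z [206. 222. 226.] t [-32.  26.]
130 z [222. 227. 230.] t [-32.  27.]
140 z [211. 223. 230.] t [-31.  26.]
150 z [211. 213. 225.] t [-31.  26.]
160 z [213. 215. 217.] t [-31.  27.]
170 z [215. 217. 219.] t [-26.  20.]
rim x 535 669 y 28 162 tub f,t [146.   5.]
 ball px [348. 169.] P [590.  95. 229.]
 ball px [337. 160.] P [564.  81. 223.]
 ball px [343. 163.] P [571.  89. 224.]
 ball px [340. 176.] P [602.  75. 226.]
 ball px [337. 168.] P [583.  75. 226.]
```

>>> send_rows --deltas '[[0.0,[0.002,-0.003,0],0],[0.0,[0.003,-0.003,0],0],[0.0134,[0,0,0],0],[0.0136,[0,0,0],0],[0.0137,[0,0,0],0]]' --grip_force 20

```text
time_s: 19.05
ee_pos: [464.5, 79.8, 230.4]
ee_rot: [0.0, 0.998, 0.065, 0.0]
ft_force: [-0.7, 0.5, -1.6]
finger_gap: 13.9
grip_force: 15.4
```

```bash
python3 -c "
from h import *
over()"
```

```text
tcp [464.5  79.8 230.4] yaw 7.4 t 19.05 gf 15.4 [-0.7  0.5 -1.6]
70 z [224. 227. 232.] t [-7.  3.]
80 z [208. 223. 228.] t [-27.  26.]
90 z [198. 214. 222.] t [-32.  27.]
100 z [209. 216. 218.] t [-31.  27.]
110 z [200. 217. 221.] t [-32.  27.]
120 z [201. 217. 222.] t [-31.  26.]
130 z [214. 221. 224.] t [-32.  27.]
140 z [204. 214. 224.] t [-32.  26.]
150 z [204. 206. 215.] t [-32.  26.]
160 z [206. 207. 210.] t [-31.  26.]
rim x 535 669 y 28 162 tub f,t [142.  -2.]
 ball px [350. 172.] P [594. 100. 220.]
 ball px [348. 166.] P [576. 102. 218.]
 ball px [341. 172.] P [590.  82. 217.]
 ball px [344. 175.] P [599.  86. 223.]
 ball px [261. 275.] P [725. -97.  61.]
```

>>> send_rows --deltas '[[0.0137,[0,0,0],0],[0.0137,[0,0,0],0],[0.0137,[0,0,0],0],[0.0137,[0,0,0],0],[0.0137,[0,0,0],0]]'

```text
time_s: 19.65
ee_pos: [464.7, 79.7, 230.7]
ee_rot: [0.0, 0.998, 0.065, 0.0]
ft_force: [0.0, -0.0, -1.8]
finger_gap: 13.6
grip_force: 16.6
```

```bash
python3 -c "
from h import *
over()"
```

```text
tcp [464.7  79.7 230.7] yaw 7.4 t 19.65 gf 16.6 [ 0.  -0.  -1.8]
50 z [158. 172. 205.] t [-18.  22.]
60 z [155. 160. 193.] t [-32.  26.]
70 z [152. 154. 158.] t [-32.  26.]
80 z [148. 151. 154.] t [-32.  26.]
90 z [145. 148. 151.] t [-32.  26.]
100 z [141. 144. 147.] t [-32.  27.]
110 z [138. 140. 144.] t [-31.  26.]
120 z [135. 137. 141.] t [-31.  26.]
rim x 539 669 y 28 161 tub f,t [151.  -3.]
 ball px [338. 221.] P [637.  88.  88.]
 ball px [343. 233.] P [646. 110.  41.]
 ball px [184. 182.] P [ 435. -254.    0.]
```

>>> send_rows --deltas '[[0.0,[0,0,0],0],[0.0,[0,0,0],0],[0.0,[0,0,0],0],[0.0,[0,0,0],0],[0.0,[0,0,0],0]]' --grip_force 40

```text
time_s: 20.25
ee_pos: [464.4, 79.7, 230.4]
ee_rot: [0.0, 0.998, 0.065, -0.0]
ft_force: [-0.6, 0.7, -0.9]
finger_gap: 13.6
grip_force: 39.5
```

```bash
python3 - <<'E'
from h import *
over()
save("top","top8")
for k in mark_of("ball_0","top"): print("top",round(k["confidence"],2),np.round(k["point"]))
E
```

```text
tcp [464.4  79.7 230.4] yaw 7.4 t 20.25 gf 39.5 [-0.6  0.7 -0.9]
50 z [158. 175. 204.] t [-18.  23.]
60 z [155. 160. 192.] t [-32.  26.]
70 z [152. 154. 157.] t [-32.  27.]
80 z [148. 150. 154.] t [-32.  26.]
90 z [144. 147. 150.] t [-32.  26.]
100 z [141. 143. 147.] t [-31.  26.]
110 z [137. 140. 145.] t [-32.  27.]
120 z [134. 137. 139.] t [-31.  27.]
rim x 539 669 y 28 161 tub f,t [148.  -2.]
 ball px [323. 219.] P [598.  77.  20.]
 ball px [346. 234.] P [670. 101.  86.]
 ball px [337. 222.] P [610. 106.  21.]
```

>>> send_rows --deltas '[[0.0,[-0.005,0.008,0],0],[0.0,[-0.005,0.014,0],0],[0.0,[-0.005,0.018,0],0],[0.0,[-0.005,0.02,0],0],[0.0,[-0.005,0.02,0],0]]'

```text
time_s: 20.95
ee_pos: [449.4, -4.0, 230.4]
ee_rot: [0.0, 0.998, 0.065, -0.0]
ft_force: [0.0, -0.2, -1.2]
finger_gap: 13.5
grip_force: 39.6
```

>>> send_rows --deltas '[[0.0,[-0.005,0.02,0],0],[0.0,[-0.005,0.02,0],0],[0.0,[-0.005,0.018,0],0],[0.0,[-0.005,0.014,0],0],[0.0,[0,0.008,0],0]]'

```text
time_s: 21.45
ee_pos: [439.8, -86.1, 230.4]
ee_rot: [0.0, 0.998, 0.064, -0.0]
ft_force: [-0.2, 0.8, -1.2]
finger_gap: 13.6
grip_force: 39.6
```

```bash
python3 - <<'E'
from h import *
p,y,s=pose(); print(p,y,s["time_s"])
save("side","side9")
for c in("side","top"):
    im,X=cloud(c)
    for k in mark_of("ball_0",c): q=k["point"]; print(c,round(k["confidence"],2),np.round(q),np.round(X[int(q[1]),int(q[0])]))
    for o in ("cup_3","iodine","tub_mouth"): print(o,[(round(m["confidence"],2),np.round(m["point"],1)) for m in mark_of(o,c)[:2]])
a=cv2.imread("pics/side9.png")[150:280,170:400]
b=get_image("top")[0][100:230,140:370,::-1]
cv2.imwrite("pics/both9.png",cv2.resize(np.vstack([a,b]),None,fx=2.3,fy=2.3,interpolation=cv2.INTER_CUBIC))
E
```

```text
[439.75822094 -86.12685119 230.35957609] 7.344589717281768 21.45
side 0.41 [335. 223.] [614. 102.  24.]
side 0.4 [347. 230.] [634. 126.  22.]
side 0.39 [321. 219.] [596.  72.  23.]
cup_3 [(0.81, array([262. , 274.3])), (0.81, array([295.4, 299.2]))]
iodine [(0.69, array([238.3, 304.7]))]
tub_mouth [(0.68, array([337.6, 206.3])), (0.45, array([260.8, 275.8]))]
top 0.58 [189. 149.] [647. 117.  15.]
top 0.57 [199. 146.] [660.  85.   5.]
top 0.55 [183. 151.] [639. 134.  22.]
top 0.53 [190. 161.] [607. 108.  28.]
top 0.4 [202. 168.] [588.  75.  23.]
cup_3 [(0.55, array([302.7, 158.8])), (0.53, array([234. , 111.4]))]
iodine [(0.68, array([278.5, 113.5])), (0.41, array([254.6, 129. ]))]
tub_mouth [(0.8, array([192.2, 157.3]))]
```

View pics/both9.png

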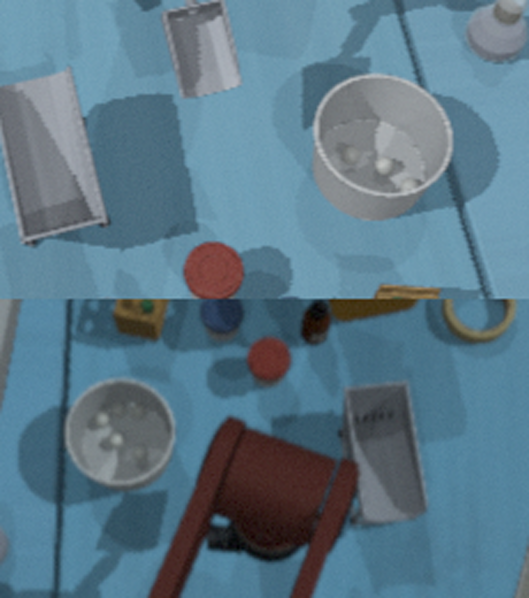

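The picture shows the trough and pan empty. The top network marks five balls, all within the tub (columns 183–202, rows 146–168). The tub and cups are in place, so I'll lay the scoop down now.

>>> send_rows --deltas '[[0.0,[0,0,0.02],0],[0.0,[0,0,0.03],0],[0.0,[0,0,0.03],0],[0.0,[0,0,0.03],0],[0.0,[0,0,0.012],0]]' --grip_force 20

```text
time_s: 22.55
ee_pos: [438.1, -83.7, 105.4]
ee_rot: [-0.001, 0.998, 0.065, -0.003]
ft_force: [-0.1, -0.1, -1.2]
finger_gap: 13.0
grip_force: 39.5
```

>>> send_rows --deltas '[[0.0,[-0.003,0,0.006],0],[0.0,[-0.004,0,0.006],0],[0.0,[-0.004,0,0.006],0],[0.0,[-0.004,0,0.006],0],[0.0,[-0.004,0,0.006],0]]'

```text
time_s: 23.05
ee_pos: [422.3, -88.0, 80.5]
ee_rot: [0.001, 0.998, 0.065, 0.001]
ft_force: [-5.3, 1.0, 7.1]
finger_gap: 13.6
grip_force: 39.6
```

```bash
python3 -c "
from h import *
prof(('side',)); pitch()"
```

```text
tcp [422.3 -88.   80.5] yaw 7.5 t 23.05 gf 39.6 [-5.3  1.   7.1]
side 50 z [52. 60. 67.] t [-7.  4.]
side 60 z [15. 36. 59.] t [-24.  25.]
side 70 z [14. 19. 51.] t [-31.  26.]
side 80 z [12. 14. 17.] t [-32.  26.]
side 90 z [12. 14. 16.] t [-32.  26.]
side 100 z [12. 13. 13.] t [-31.  26.]
tcp [421.4 -87.7  79.3] yaw 7.4 t 23.1 gap 13.34 gf 39.1 [('side', 153, 'pitch -11.0', 'f 62..123', 'z lip 6', 't0 0.0'), ('top', 0)]
```

>>> send_rows --deltas '[[0.0,[-0.003,0,0.006],0],[0.0,[-0.003,0,0.006],0],[0.0,[-0.003,0,0.006],0],[0.0,[-0.003,0,0.006],0],[0.0,[-0.002,0,0.003],0]]'

```text
time_s: 23.7
ee_pos: [408.8, -89.4, 51.5]
ee_rot: [0.0, 0.998, 0.064, 0.002]
ft_force: [0.3, -0.2, 1.9]
finger_gap: 13.1
grip_force: 36.7
```

```bash
python3 -c "
from h import *
pitch(); print(observe()['ft_force'])"
```

```text
tcp [408.8 -89.4  51.5] yaw 7.4 t 23.7 gap 13.11 gf 36.7 [('side', 46, 'pitch -28.1', 'f 61..83', 'z lip 26', 't0 0.0'), ('top', 3)]
[ 0.6748251  -0.17185671  0.84095931]
```

>>> send_rows --deltas '[[0.0138,[0,0,0],0],[0.0142,[0,0,0],0],[0.016,[0,0,0],0],[0.03,[0,0,0],0],[0.05,[0,0,0],0]]'

```text
time_s: 24.3
ee_pos: [407.5, -88.8, 51.3]
ee_rot: [-0.0, 0.998, 0.065, -0.0]
ft_force: [-0.1, 0.2, -0.9]
finger_gap: 43.1
grip_force: 0.0
```

>>> send_rows --deltas '[[0.06,[0,0,0],0],[0.06,[0,0,-0.01],0],[0.06,[0,0,-0.03],0],[0.06,[0,0,-0.04],0],[0.06,[0,0,-0.04],0]]'

```text
time_s: 24.8
ee_pos: [407.1, -88.8, 172.9]
ee_rot: [-0.0, 0.998, 0.065, -0.0]
ft_force: [0.6, -0.7, 0.3]
finger_gap: 60.0
grip_force: 0.0
```

>>> send_rows --deltas '[[0.06,[-0.02,0,-0.02],0],[0.06,[-0.02,0,-0.02],0],[0.06,[0,0,0],0],[0.06,[0,0,0],0],[0.06,[0,0,0],0]]'

```text
time_s: 25.3
ee_pos: [367.9, -93.9, 210.6]
ee_rot: [-0.0, 0.998, 0.065, -0.0]
ft_force: [0.4, -0.3, 0.0]
finger_gap: 60.2
grip_force: 0.0
```

```bash
python3 - <<'E'
from h import *
p,y,s=pose(); print(p,s["time_s"],s["finger_gap"],np.round(s["ft_force"],1))
a=np.radians(7.4); e=np.array([np.cos(a),np.sin(a)]); n=np.array([-e[1],e[0]])
im,X=cloud("side"); d=X[...,:2]-[408.8,-89.4]; f=d@e; t=d@n; Z=X[...,2]; g=(im[...,2].astype(int)-im[...,0]<35)
for f0 in range(-20,180,15):
    r=g&(abs(f-f0)<6)&(abs(t)<12)&(Z<110)
    if r.sum()>3: print(f0,np.round(np.percentile(Z[r],[10,50,90])))
for c in("side","top"):
    im,X=cloud(c)
    for k in mark_of("ball_0",c): q=k["point"]; print(c,round(k["confidence"],2),np.round(q),np.round(X[int(q[1]),int(q[0])]))
    for o in ("cup_3","iodine","tub_mouth"): print(o,[(round(m["confidence"],2),np.round(m["point"],1)) for m in mark_of(o,c)[:2]])
E
```

```text
[367.94312439 -93.88838835 210.5901136 ] 25.3 60.22042052365412 [ 0.4 -0.3  0. ]
-20 [86. 88. 92.]
-5 [78. 81. 85.]
10 [70. 73. 78.]
25 [60. 63. 67.]
40 [50. 54. 59.]
55 [39. 47. 52.]
70 [ 5. 28. 36.]
85 [ 1.  3. 15.]
100 [1. 3. 4.]
115 [1. 3. 5.]
130 [0. 2. 4.]
145 [2. 3. 6.]
side 0.6 [338. 222.] [609. 110.  24.]
side 0.56 [349. 229.] [630. 132.  23.]
side 0.53 [321. 217.] [593.  70.  25.]
side 0.47 [248. 161.] [433. -83.  60.]
cup_3 [(0.63, array([264.2, 275.8])), (0.6, array([293.4, 299.3]))]
iodine [(0.84, array([238.9, 300.7])), (0.71, array([338.6, 207.3]))]
tub_mouth [(0.73, array([335.5, 207.6]))]
top 0.58 [190. 147.] [652. 114.  22.]
top 0.5 [202. 171.] [579.  77.   6.]
top 0.45 [182. 149.] [641. 134.  24.]
top 0.44 [201. 148.] [646.  77.  23.]
top 0.35 [190. 161.] [605. 112.  24.]
cup_3 [(0.6, array([254.9, 132.2])), (0.56, array([233.9, 111.8]))]
iodine [(0.75, array([201.1, 148.1])), (0.61, array([274.6, 114. ]))]
tub_mouth [(0.79, array([194.1, 156.5]))]
```

The scoop lies flat: its floor reads about 3 mm all along and the handle rises at 30°. All five balls are in the tub, and the tub, cups and iodine bottle show at their starting positions. Handing in.

```bash
python3 -c "
from rig import *
print(close_job())"
```

```text
the job is handed in; nothing more can be done
None
```

All five balls are in the tub, the scoop lies flat and right way up on the bench and released, the tub, cups and bottle show at their starting places, and the job is handed in at about 25.6 s of the 67 s allowed.

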